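Calibrate the touch strip

TASK

Calibrate the curved touch strip: starting on the yellow end block beside the teal tremolo pedal, run the closed fingertips lightly along the row so that they touch every one of the seven blocks in turn, to the yellow block at the other end. Finish while still holding the fingertips lightly on that last block, so that the strip stores its range. Press gently, pick nothing up and leave everything else as it is.

Things in the scene. Friction and masses are not known exactly. Their poses are not given: they have to be found in the camera images.
- strip: Touch strip unit, fixed to the bench: a flat dark grey base 110 x 235 mm, 12 mm thick, with a springy curved row of seven blocks above it. Origin at the centre of the base's underside on the bench; its y axis runs along the row (seg1 at the -y end, seg7 at +y), z up; the row is an arc of radius 130 mm whose middle bulges to +x.
- plate (a joint): How far the row of blocks is pressed down (m): 0 up, 0.008 at its hard stop. All seven blocks sink together, on one spring: it begins to yield at about 1 N and takes about 5 N at 8 mm; 3 mm down is about 2.5 N.
- teal_pedal: The loose teal tremolo pedal, a box 115 (x) x 70 (y) mm, 59 mm high over its knobs, standing on the bench off one end of the strip, its near side some 75 mm beyond the end block (which end varies). Origin at the centre of its underside. It must stay where it is.
- pickbox_lid (a joint): Flip-top lid of the transparent pick box (75 x 75 mm, about 70 mm high with the lid's knob) off the other end of the strip; 0 shut, grows in rad as it opens. Leave it shut.
- board: Matte black pedal board frame 145 x 360 mm with two fixed pedals, 84 mm high, behind the strip; fixed. Origin at the centre of its underside.
- tweezer: Loose stainless tweezer 135 mm long, 9 mm high, lying at the left of the bench; leave alone. Origin at its middle, underneath.
- slide_tube: Loose brass guitar slide, a tube 24 mm across and 60 mm high standing at the left; leave alone. Origin at the centre of its foot.
- tuner: Loose black tuner 60 x 45 x 18 mm at the right; leave alone. Origin at the centre of its underside.
- knob_mark (a point): Pointer mark on the rim of the round aluminium knob (32 mm across, top 55 mm above the bench) that turns freely on a grey box at the right; leave it unturned.
- seg1 (a point): Block 1 of 7 of the touch strip, counted from the strip's -y end (yellow end block): 28 mm across the row, 26 mm along it, 8 mm thick. The point is the centre of its top face, 30 mm above the bench when up; the blocks join without steps.
- seg2 (a point): Block 2 of 7 of the touch strip, counted from the strip's -y end (cream): 28 mm across the row, 26 mm along it, 8 mm thick. The point is the centre of its top face, 30 mm above the bench when up; the blocks join without steps.
- seg3 (a point): Block 3 of 7 of the touch strip, counted from the strip's -y end (blue): 28 mm across the row, 26 mm along it, 8 mm thick. The point is the centre of its top face, 30 mm above the bench when up; the blocks join without steps.
- seg4 (a point): Block 4 of 7 of the touch strip, counted from the strip's -y end (cream): 28 mm across the row, 26 mm along it, 8 mm thick. The point is the centre of its top face, 30 mm above the bench when up; the blocks join without steps.
- seg5 (a point): Block 5 of 7 of the touch strip, counted from the strip's -y end (blue): 28 mm across the row, 26 mm along it, 8 mm thick. The point is the centre of its top face, 30 mm above the bench when up; the blocks join without steps.
- seg6 (a point): Block 6 of 7 of the touch strip, counted from the strip's -y end (cream): 28 mm across the row, 26 mm along it, 8 mm thick. The point is the centre of its top face, 30 mm above the bench when up; the blocks join without steps.
- seg7 (a point): Block 7 of 7 of the touch strip, counted from the strip's -y end (yellow end block): 28 mm across the row, 26 mm along it, 8 mm thick. The point is the centre of its top face, 30 mm above the bench when up; the blocks join without steps.
There are look-alikes about, which are no part of the job. Leave any blue or green look-alike of the part that bears pickbox_lid alone.

How it is judged:
By the outcome, as a careful person would: the job done as asked, in the order asked, and still so for the second after the job is handed in, while the arm keeps its last pose, push and grip.
It also fails if it takes over 37 s, if anything falls off the work surface, if the arm or the gripper's body presses on something with over 40 N, if the wrist force passes 120 N, or if a joint passes its speed limit or range.

ROBOT

A 6-joint arm with a two-finger parallel gripper is mounted at the origin on the work surface. World frame = base frame: x ahead of the robot, y to its left, z up, the work surface at z = 0. Lengths are in m, angles in rad, forces in N, time in s.
With the tool pointing down it reaches from about 0.375 to 0.9 m from the base axis. Payload 3.1 kg.
Tool frame: the origin (TCP) lies at the very end of the fingers, on their centre line; the grasp point (between the pads) lies 19 mm behind it; x points along the fingers, y is the direction in which the jaws open and shut, and the axes are right-handed (so a half turn about x gives the same grasp; the last joint's range is limited). The gripper opens to 87 mm and grips with 3 to 60 N. Pads are 19 mm wide; open, the fingers measure 117 mm over their backs; the gripper's body (75 mm by 190 mm) begins 51 mm behind the grasp point.
Start: joints at [1.004, 0.527, 1.433, -0, 1.181, -0.178], TCP at [0.236, 0.579, 0.223] pointing down, gripper open.
Joint ranges: [-3.08, 3.08], [-0.75, 2.2], [0.22, 2.44], [-1.43, 4.57], [0, 2.65], [-2.85, 2.85]. Speed limits (rad/s): [2.79, 2.79, 3.14, 3.14, 3.14, 3.14].

INTERFACE

Orientations are given as a unit quaternion [x, y, z, w].
In Python, from rig import robot gives the robot as it stands.
- The arm moves only by the tool carry_out, never from a script. Its argument "commands" is a list that holds one entry, the list of rows, each a list of 5 numbers: the opening, from 0 (shut) to 1 (fully open), then the shift along the tool's x, y, z in mm, then the turn about the tool's x in degrees. In form: [[[hand, x, y, z, twist], ...]]. A call has 1 to 8 rows; each row shifts and turns the pose as measured when the row begins, along the tool's axes as they then stand; what a row does not reach is not made up. A row lasts 1/12 s, in which the tool goes at most 41.7 mm and 7.16 degrees, less where a joint would pass 70% of its speed; a pose out of reach is approached as far as the arm can. A call with a gripper value outside its range is refused whole. The fingers move at their own pace and stop on an object; "force" is the grip in N (left out, the last holds). Time passes only in rows, so rows that do not move let the fingers close. It gives the time, the measured TCP pose, the force and the opening at its end, in the units of the state.
- robot.get_obs(): the state, without advancing time (a new reading comes with each control period).
- robot.camera(name): name is "scene" or "top" or "wrist"; returns the picture (384x512x3 uint8, red, green, blue); there is no depth.
- robot.camera_model(name): a dict with "fx", "fy", "cx", "cy" (pixels), "R" (3x3) and "t" (3): a world point X has camera coordinates R X + t. Camera axes: x right, y down, z forward; pixel columns grow to the right and rows downward; lengths in m; the calibration is good to about 2 mm. A picture is of the moment at which its call begins: read the wrist's pose just before it. camera_model takes no time and is no camera call; for the wrist camera it gives the pose at the moment of the call.
- robot.hand_in(): hands the job in, once; it reports no verdict.
The state is a dict: "time": time; "q": joint angles; "joint_velocities": joint speeds; "joint_torque": joint torques, N m; "position": TCP position; "tool_rot": TCP orientation; "ft_force": force on the tool from outside, world axes, zero at the start; "moment": the same for the moment, N m; "grip_width": finger opening in m.
Only numpy, scipy, OpenCV 4.12 (cv2) and the standard library are available. Lean on these libraries where they do the work, as an engineer would, in place of code of your own. Each camera call takes 0.05 s, during which the arm holds its last target. There are 200 camera calls.

## Working session

There is one attempt and no reset: what is moved stays moved. The work goes in short steps, Python scripts to look and compute and a tool call to move; the robot and the scene stay as the last step left them, time stands still between calls to the robot, and variables do not carry over. Pictures are saved under pics/ and viewed, on a budget of 10 in all, crops included, one or two more only if the job needs it, and the job is handed in when it is done.

Besides the shell and the picture viewer there is one more tool, called after "Emit:" in YAML: its name, and indented under it one key for each argument. carry_out: Moves the arm, as the interface text tells. Its arguments: {"type":"object","properties":{"commands":{"type":"array"},"force":{"type":"number"}},"required":["commands"]}

```bash
mkdir -p pics; python3 - <<'E'
from rig import robot
import cv2,numpy as np
o=robot.get_obs();print(o)
for n in("top","scene"):
    im=robot.camera(n);cv2.imwrite(f"pics/{n}0.png",cv2.resize(im[:,:,::-1],(800,600),interpolation=cv2.INTER_CUBIC));np.save(f"{n}0.npy",im)
    m=robot.camera_model(n);print(n,m)
E
```

```text
{'time': 0.0, 'q': array([ 1.00451485e+00,  5.28446718e-01,  1.43392766e+00, -7.38237276e-06,
        1.18136772e+00, -1.78504602e-01]), 'joint_velocities': array([-0.00019056, -0.00051395, -0.00026456,  0.0006437 ,  0.00157966,
       -0.00085022]), 'joint_torque': array([-7.20349217e-04, -4.40045750e+01, -1.76589507e+01,  6.31219684e-02,
        5.84689470e-02, -1.66622181e-04]), 'position': array([0.23590676, 0.57797088, 0.22157551]), 'tool_rot': array([ 0.13553266,  0.69413138, -0.13695013,  0.69358287]), 'ft_force': array([-0.07359441, -0.54401519,  0.7667545 ]), 'moment': array([-0.02777788,  0.00934374,  0.00924664]), 'grip_width': 0.08713685274548329}
top {'fx': 433.37062418804913, 'fy': 433.37062418804913, 'cx': 258.1988141475556, 'cy': 185.44172057866572, 'R': array([[ 9.51146476e-04, -9.99984155e-01,  5.54839536e-03],
       [-9.95427669e-01, -1.47673116e-03, -9.55069359e-02],
       [ 9.55136161e-02, -5.43218517e-03, -9.95413301e-01]]), 't': array([-0.00863031,  0.54897819,  1.25977866])}
scene {'fx': 398.08562023735226, 'fy': 398.08562023735226, 'cx': 255.97105477373884, 'cy': 187.91029204107977, 'R': array([[ 0.21153254,  0.97732162,  0.00982011],
       [ 0.51254367, -0.10236923, -0.85253711],
       [-0.83219768,  0.18537257, -0.52257443]]), 't': array([-0.11022343, -0.21645246,  1.50975373])}
```

View pics/top0.png

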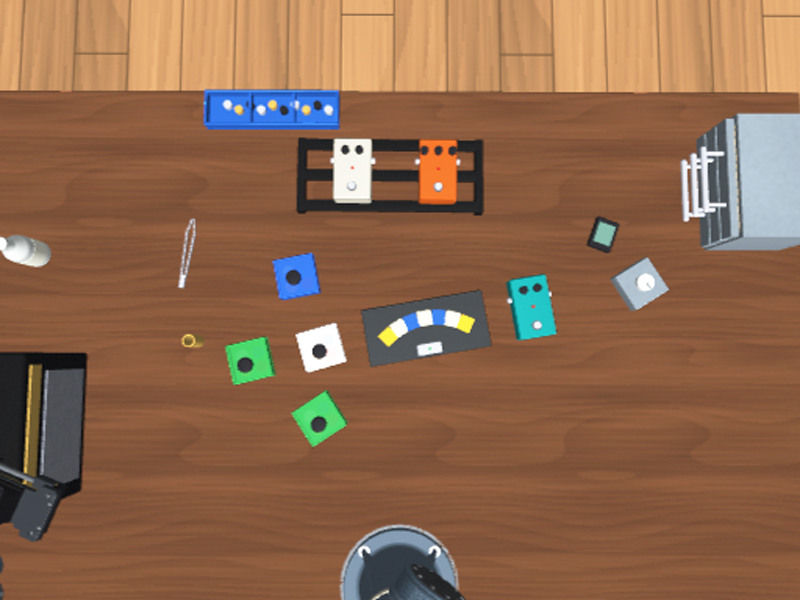

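View pics/scene0.png

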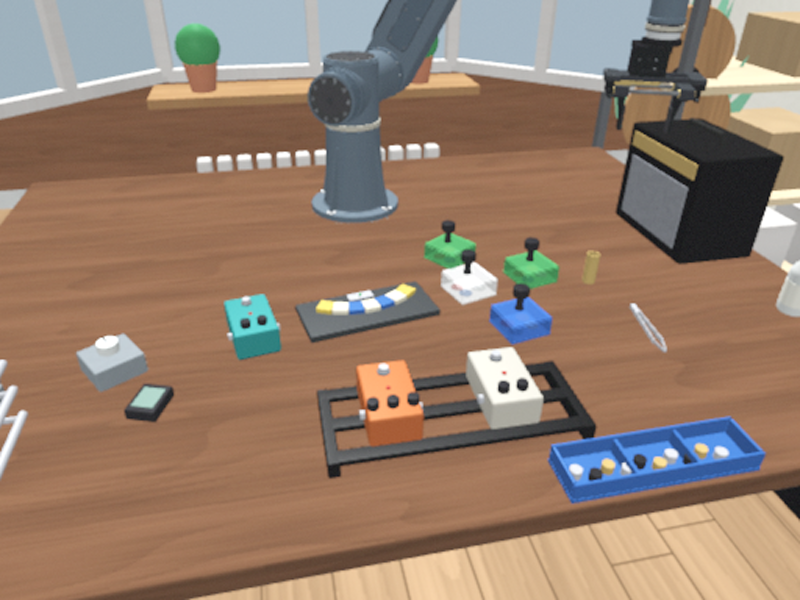

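```bash
cat > fit.py <<'E'
from rig import robot
import cv2,numpy as np
from scipy.optimize import least_squares
from scipy.spatial.transform import Rotation as R
def proj(m,P):
    c=P@m["R"].T+m["t"];return np.c_[m["fx"]*c[:,0]/c[:,2]+m["cx"],m["fy"]*c[:,1]/c[:,2]+m["cy"]]
def segs(p):
    a=(np.arange(7)-3)*p[4]
    L=np.c_[p[3]+.13*np.cos(a),.13*np.sin(a)]
    c,s=np.cos(p[2]),np.sin(p[2])
    return np.c_[L@np.array([[c,s],[-s,c]])+p[:2],np.full(7,.03)]
E
python3 - <<'E'
from fit import *
box={"top":(232,186,314,234),"scene":(192,178,282,214)}
D={}
for n in box:
    im=np.load(n+"0.npy");x0,y0,x1,y1=box[n];h=cv2.cvtColor(im,cv2.COLOR_RGB2HSV)
    cr=im[y0:y1,x0:x1]
    cv2.imwrite(f"pics/{n}crop.png",cv2.resize(cr[:,:,::-1],None,fx=8,fy=8,interpolation=cv2.INTER_NEAREST))
    for c,lo,hi in(("Y",(20,120,150),(35,255,255)),("B",(100,120,120),(125,255,255)),("C",(10,8,170),(35,80,255))):
        m=np.zeros(h.shape[:2],np.uint8);m[y0:y1,x0:x1]=cv2.inRange(h[y0:y1,x0:x1],lo,hi)
        k,_,st,ce=cv2.connectedComponentsWithStats(m,connectivity=4)
        D[n,c]=[(tuple(np.round(ce[i],2)),st[i,4]) for i in range(1,k) if st[i,4]>8]
        print(n,c,D[n,c])
m={n:robot.camera_model(n) for n in box}
idx={"Y":[0,6],"B":[2,4]}
def res(p,cams=("top","scene")):
    S=segs(p);r=[]
    for n in cams:
        U=proj(m[n],S)
        for c in idx:
            d=sorted(D[n,c],key=lambda e:-e[1])[:2]
            q=np.array(sorted([e[0] for e in d],reverse=(n=="top")))  # seg1 right in top, left in scene
            r.append((U[idx[c]]-q).ravel())
    return np.concatenate(r)
for cams in(("top",),("top","scene")):
    s=least_squares(lambda p:np.r_[res(p,cams),(p[4]-.2)*2000,(p[3]+.125)*50],[.47,-.05,.1,-.12,.2])
    print(cams,s.x,np.round(res(s.x,cams),2));print(segs(s.x).round(4))
np.save("p.npy",s.x)
o=robot.get_obs();M=R.from_quat(o["tool_rot"]).as_matrix();print(M.round(3))
E
```

```text
top Y [((np.float64(297.57), np.float64(206.74)), np.int32(91)), ((np.float64(247.87), np.float64(215.23)), np.int32(90))]
top B [((np.float64(280.25), np.float64(202.29)), np.int32(79)), ((np.float64(262.83), np.float64(205.56)), np.int32(82))]
top C [((np.float64(293.22), np.float64(201.89)), np.int32(9))]
scene Y [((np.float64(262.69), np.float64(186.85)), np.int32(13)), ((np.float64(207.0), np.float64(198.5)), np.int32(24))]
scene B [((np.float64(245.95), np.float64(192.67)), np.int32(60)), ((np.float64(227.51), np.float64(196.67)), np.int32(63))]
scene C [((np.float64(256.38), np.float64(190.9)), np.int32(21)), ((np.float64(234.7), np.float64(191.4)), np.int32(10)), ((np.float64(216.65), np.float64(197.39)), np.int32(46)), ((np.float64(238.0), np.float64(197.33)), np.int32(27))]
('top',) [ 0.49111442 -0.04777631  0.17171187 -0.125       0.20002311] [-0.3  -0.15  0.27 -0.17 -0.07  0.31  0.09  0.01]
[[ 0.4862 -0.1231  0.03  ]
 [ 0.4946 -0.0986  0.03  ]
 [ 0.4979 -0.0728  0.03  ]
 [ 0.496  -0.0469  0.03  ]
 [ 0.4891 -0.0219  0.03  ]
 [ 0.4773  0.0012  0.03  ]
 [ 0.4611  0.0215  0.03  ]]
('top', 'scene') [ 0.49357331 -0.04753105  0.15861298 -0.12500001  0.20014486] [-0.4  -0.65  0.05 -1.3  -0.12 -0.41 -0.   -0.93  1.58 -2.93 -3.13 -1.18
  0.35 -0.65  0.07 -0.23]
[[ 0.4877 -0.1229  0.03  ]
 [ 0.4964 -0.0984  0.03  ]
 [ 0.5    -0.0727  0.03  ]
 [ 0.4985 -0.0467  0.03  ]
 [ 0.4919 -0.0216  0.03  ]
 [ 0.4804  0.0017  0.03  ]
 [ 0.4645  0.0222  0.03  ]]
[[-0.001  0.378  0.926]
 [-0.002  0.926 -0.378]
 [-1.    -0.002 -0.   ]]
```

View pics/topcrop.png

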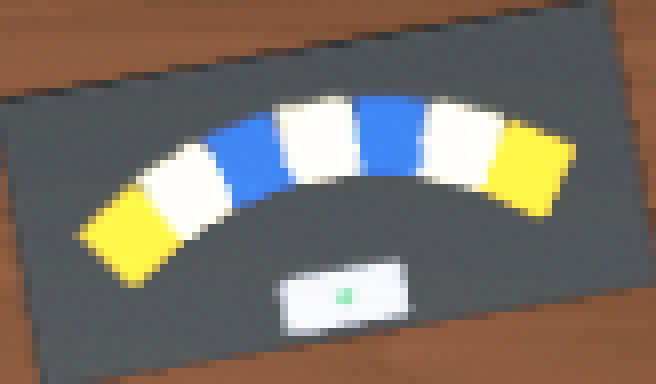

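Crop: the row reads yellow, cream, blue, cream, blue, cream, yellow. The start is the right-hand yellow block, at full-picture (297.6, 206.7), beside the teal pedal at display (532, 308). The end is the left-hand yellow block at (247.9, 215.2). The only other pedals are the white and orange ones on the board, so the teal one is unambiguous. The top-only fit is consistent to 0.3 px, with chord and pitch as specified. I'll rise, close and travel.

Emit:
carry_out:
  commands:
    - [[0,-25,0,0,0],[0,-25,0,0,0],[0,0,-27,24,0],[0,0,-27,24,0],[0,0,-27,24,0],[0,0,-27,24,0],[0,0,-27,24,0],[0,0,-27,24,0]]
  force: 10

```text
time: 0.77
position: [0.3073, 0.3717, 0.2696]
tool_rot: [0.131, 0.696, -0.134, 0.694]
ft_force: [0.5, 0.5, 0.6]
grip_width: 0.0412
```

Emit:
carry_out:
  commands:
    - [[0,0,-27,24,0],[0,0,-27,24,0],[0,0,-27,24,0],[0,0,-27,24,0],[0,0,-27,24,0],[0,0,-27,24,0],[0,0,-27,24,0],[0,0,-27,24,0]]

```text
time: 1.43
position: [0.4061, 0.0866, 0.269]
tool_rot: [0.129, 0.697, -0.133, 0.693]
ft_force: [0.1, 0.7, -0.5]
grip_width: 0.0007
```

Emit:
carry_out:
  commands:
    - [[0,0,0,0,7],[0,0,0,0,7],[0,0,0,0,7],[0,0,0,0,7],[0,0,0,0,7],[0,0,0,0,7],[0,0,0,0,7],[0,0,0,0,7]]

```text
time: 2.1
position: [0.4082, 0.0762, 0.2673]
tool_rot: [0.445, 0.547, -0.453, 0.545]
ft_force: [0.0, -0.6, 0.2]
grip_width: 0.0008
```

Emit:
carry_out:
  commands:
    - [[0,0,0,0,7],[0,0,0,0,7],[0,0,0,0,7],[0,0,0,0,7],[0,0,0,0,7],[0,0,0,0,0]]

```text
time: 2.6
position: [0.406, 0.0762, 0.2656]
tool_rot: [-0.59, -0.382, 0.601, -0.38]
ft_force: [-0.1, -0.9, 0.2]
grip_width: 0.0005
```

```bash
cat >> fit.py <<'E'
P=[0.49111442,-0.04777631,0.17171187,-0.125,0.20002311]
def where():
    o=robot.get_obs();M=R.from_quat(o["tool_rot"]).as_matrix();S=segs(P);p=o["position"]
    c=np.array(P[:2])+P[3]*np.array([np.cos(P[2]),np.sin(P[2])])
    d=p[:2]-c;th=np.arctan2(d[1],d[0])-P[2]
    print("t",round(o["time"],2),"p",p.round(4),"F",o["ft_force"].round(2),"radius",np.hypot(*d).round(4),"segno",round(th/.2+4,2),
     "yawerr_deg",np.degrees(np.arctan2(M[1,1],M[0,1])-np.arctan2(d[1],d[0])).round(1),"yaw",np.degrees(np.arctan2(M[1,1],M[0,1])).round(1),"tilt",np.degrees(np.arccos(-M[2,0])).round(2))
    for i in(0,6): print("to seg",i+1,"tool mm",(M.T@(S[i]-p)*1000).round(1))
E
python3 -c "from fit import *;where()"
```

```text
t 2.6 p [0.406  0.0762 0.2656] F [-0.12 -0.88  0.16] radius 0.1502 segno 9.72 yawerr_deg -100.1 yaw -24.8 tilt 0.9
to seg 1 tool mm [235.7 158.8 144.6]
to seg 7 tool mm [235.2  75.4  23.7]
```

Emit:
carry_out:
  commands:
    - [[0,0,26,24,0],[0,0,26,24,0],[0,0,26,24,0],[0,0,26,24,0],[0,0,26,24,0],[0,0,26,24,0],[0,0,0,0,0]]

```text
time: 3.18
position: [0.4905, -0.1248, 0.2636]
tool_rot: [-0.583, -0.392, 0.595, -0.389]
ft_force: [0.6, 0.6, 0.1]
grip_width: 0.0001
```

Emit:
carry_out:
  commands:
    - [[0,30,0,0,0],[0,30,0,0,0],[0,30,0,0,0],[0,30,0,0,0],[0,30,0,0,0],[0,15,0,0,0],[0,0,0,0,0]]

```text
time: 3.77
position: [0.4917, -0.1299, 0.0938]
tool_rot: [-0.582, -0.395, 0.591, -0.396]
ft_force: [0.5, 0.3, 0.4]
grip_width: 0.0003
```

```bash
python3 -c "
from fit import *
where()
im=robot.camera('wrist');m=robot.camera_model('wrist')
im=np.ascontiguousarray(im[:,:,::-1])
for u in proj(m,segs(P)): cv2.circle(im,tuple(int(v) for v in u),3,(0,0,255),1)
cv2.imwrite('pics/w1.png',im)
"
```

```text
t 3.77 p [ 0.4917 -0.1299  0.0938] F [0.53 0.26 0.45] radius 0.1378 segno 0.86 yawerr_deg 4.2 yaw -22.0 tilt 0.73
to seg 1 tool mm [63.7 -7.3 -5. ]
to seg 7 tool mm [  62.7  -84.7 -129.7]
```

View pics/w1.png

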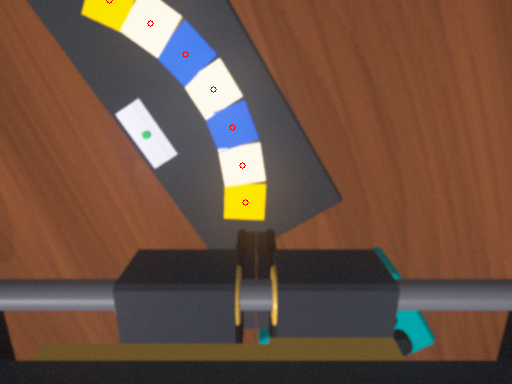

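The wrist view confirms the fit: the projected points sit on the block centres, with seg1 at (245, 202) and seg7 at (108, 0). I'll correct sideways and descend.

Emit:
carry_out:
  commands:
    - [[0,15,-4,-3,0],[0,15,-3,-2,0],[0,15,0,0,0],[0,6,0,0,0],[0,0,0,0,0]]

```text
time: 4.23
position: [0.4917, -0.1242, 0.0478]
tool_rot: [-0.582, -0.393, 0.587, -0.402]
ft_force: [-0.1, -0.1, 0.5]
grip_width: 0.0004
```

```bash
python3 -c "
from fit import *
where()"
```

```text
t 4.23 p [ 0.4917 -0.1242  0.0478] F [-0.07 -0.15  0.46] radius 0.1354 segno 1.05 yawerr_deg 2.5 yaw -21.5 tilt 0.84
to seg 1 tool mm [17.8 -5.6  0.8]
to seg 7 tool mm [  15.7  -82.  -124.5]
```

Emit:
carry_out:
  commands:
    - [[0,6,-4,0,0],[0,4,-3,0,0],[0,2,0,0,2],[0,0,0,0,0]]

```text
time: 4.57
position: [0.4871, -0.1225, 0.0385]
tool_rot: [-0.59, -0.381, 0.592, -0.395]
ft_force: [0.1, 0.3, -0.4]
grip_width: 0.0004
```

```bash
python3 -c "
from fit import *
where()"
```

```text
t 4.57 p [ 0.4871 -0.1225  0.0385] F [ 0.11  0.3  -0.44] radius 0.1306 segno 1.04 yawerr_deg 0.7 yaw -23.5 tilt 1.13
to seg 1 tool mm [ 8.5 -0.7  0.8]
to seg 7 tool mm [   5.8  -81.3 -121.9]
```

Emit:
carry_out:
  commands:
    - [[0,4,0,0,0],[0,3,0,0,0],[0,2,0,0,0],[0,0,0,0,0]]

```text
time: 4.9
position: [0.4879, -0.1231, 0.0303]
tool_rot: [-0.59, -0.381, 0.591, -0.396]
ft_force: [0.1, 0.9, 0.9]
grip_width: 0.0003
```

Emit:
carry_out:
  commands:
    - [[0,2,0,0,0],[0,1,0,0,0]]

```text
time: 5.07
position: [0.4879, -0.1231, 0.0273]
tool_rot: [-0.59, -0.381, 0.591, -0.396]
ft_force: [-0.9, 0.1, 3.1]
grip_width: 0.0005
```

```bash
python3 -c "
from fit import *
where()"
```

```text
t 5.07 p [ 0.4879 -0.1231  0.0273] F [-0.89  0.09  3.07] radius 0.1315 segno 1.03 yawerr_deg 0.9 yaw -23.3 tilt 1.27
to seg 1 tool mm [-2.7 -1.5  0.7]
to seg 7 tool mm [  -5.7  -81.8 -122.2]
```

Emit:
carry_out:
  commands:
    - [[0,-0.2,-0.6,-8,-3.5],[0,-0.2,-0.6,-8,-3.5],[0,-0.2,-0.6,-8,-3.5]]

```text
time: 5.32
position: [0.4958, -0.1023, 0.0279]
tool_rot: [-0.55, -0.433, 0.552, -0.452]
ft_force: [-0.2, -1.1, 2.2]
grip_width: 0.0007
```

```bash
python3 -c "
from fit import *
where()"
```

```text
t 5.32 p [ 0.4958 -0.1023  0.0279] F [-0.15 -1.07  2.18] radius 0.1321 segno 1.87 yawerr_deg 2.1 yaw -12.5 tilt 1.51
to seg 1 tool mm [-1.8 -4.8 22.4]
to seg 7 tool mm [  -5.4  -60.6 -113.4]
```

Emit:
carry_out:
  commands:
    - [[0,-0.1,-1,-8,-3.5],[0,-0.1,-1,-8,-3.5],[0,-0.1,-1,-8,-3.5]]

```text
time: 5.57
position: [0.4993, -0.0795, 0.0284]
tool_rot: [-0.505, -0.482, 0.507, -0.505]
ft_force: [-0.6, -0.6, 2.2]
grip_width: 0.0004
```

```bash
python3 -c "
from fit import *
where()"
```

```text
t 5.57 p [ 0.4993 -0.0795  0.0284] F [-0.61 -0.64  2.19] radius 0.1318 segno 2.75 yawerr_deg 3.1 yaw -1.4 tilt 1.87
to seg 1 tool mm [ -0.8 -12.   44. ]
to seg 7 tool mm [ -5.  -40.6 -99.9]
```

Emit:
carry_out:
  commands:
    - [[0,0.2,-1,-8,-3],[0,0.1,-1,-8,-3],[0,0.1,-1,-8,-3]]

```text
time: 5.82
position: [0.4988, -0.0565, 0.0281]
tool_rot: [0.461, 0.52, -0.465, 0.548]
ft_force: [-0.2, -1.3, 2.3]
grip_width: 0.0006
```

```bash
python3 -c "
from fit import *
where()"
```

```text
t 5.82 p [ 0.4988 -0.0565  0.0281] F [-0.16 -1.31  2.33] radius 0.1314 segno 3.62 yawerr_deg 2.7 yaw 8.2 tilt 2.27
to seg 1 tool mm [ -0.3 -21.8  64.2]
to seg 7 tool mm [ -5.2 -26.1 -82.5]
```

Emit:
carry_out:
  commands:
    - [[0,0,-1,-8,-3],[0,0,-1,-8,-3],[0,0,-1,-8,-3.5]]

```text
time: 6.07
position: [0.4946, -0.0344, 0.0281]
tool_rot: [0.412, 0.556, -0.417, 0.589]
ft_force: [1.0, -2.3, 3.0]
grip_width: 0.0004
```

```bash
python3 -c "
from fit import *
where()"
```

```text
t 6.07 p [ 0.4946 -0.0344  0.0281] F [ 0.99 -2.32  2.98] radius 0.1313 segno 4.48 yawerr_deg 2.9 yaw 18.2 tilt 2.72
to seg 1 tool mm [  0.7 -35.7  81.7]
to seg 7 tool mm [ -4.9 -14.2 -63.5]
```

Emit:
carry_out:
  commands:
    - [[0,0,-1,-8,-3],[0,0,-1,-8,-3],[0,0,-1,-8,-3.5]]

```text
time: 6.32
position: [0.4869, -0.0139, 0.028]
tool_rot: [0.36, 0.587, -0.366, 0.626]
ft_force: [1.0, -1.9, 1.2]
grip_width: 0.0006
```

```bash
python3 -c "
from fit import *
where()"
```

```text
t 6.32 p [ 0.4869 -0.0139  0.028 ] F [ 0.97 -1.93  1.21] radius 0.1312 segno 5.31 yawerr_deg 3.4 yaw 28.3 tilt 3.23
to seg 1 tool mm [  1.9 -52.4  95.8]
to seg 7 tool mm [ -4.4  -5.9 -43.3]
```

Emit:
carry_out:
  commands:
    - [[0,0.3,-1,-8,-2.5],[0,0.2,-1,-8,-2.5],[0,0.1,-1,-8,-2.5]]

```text
time: 6.57
position: [0.4766, 0.0043, 0.0272]
tool_rot: [0.316, 0.607, -0.323, 0.654]
ft_force: [1.1, -1.8, 2.7]
grip_width: 0.0003
```

```bash
python3 -c "
from fit import *
where()"
```

```text
t 6.57 p [0.4766 0.0043 0.0272] F [ 1.11 -1.83  2.7 ] radius 0.1311 segno 6.11 yawerr_deg 2.3 yaw 36.3 tilt 3.83
to seg 1 tool mm [  2.7 -67.7 108.4]
to seg 7 tool mm [ -4.3  -2.2 -22.8]
```

Emit:
carry_out:
  commands:
    - [[0,-0.1,-1,-8,-2.5],[0,0,-1,-8,-2.5],[0,0,-1,-8,-2.5],[0,0,0,0,0]]

```text
time: 6.9
position: [0.4634, 0.021, 0.0271]
tool_rot: [0.27, 0.624, -0.278, 0.678]
ft_force: [-2.1, 0.7, 3.2]
grip_width: 0.0005
```

```bash
python3 -c "
from fit import *
where()"
```

```text
t 6.9 p [0.4634 0.021  0.0271] F [-2.08  0.65  3.21] radius 0.1313 segno 6.93 yawerr_deg 1.0 yaw 44.4 tilt 4.46
to seg 1 tool mm [  4.6 -84.5 119. ]
to seg 7 tool mm [-3.  -1.2 -1.7]
```

Emit:
carry_out:
  commands:
    - [[0,0,0,0,0],[0,0,0,0,0],[0,0,0,0,0],[0,0,0,0,0],[0,0,0,0,0],[0,0,0,0,0]]

```text
time: 7.4
position: [0.4633, 0.0209, 0.0273]
tool_rot: [0.271, 0.624, -0.28, 0.677]
ft_force: [-0.2, 2.0, 3.3]
grip_width: 0.0005
```

```bash
python3 -c "
from fit import *
where()
a=robot.camera('scene');cv2.imwrite('pics/s1.png',cv2.resize(a[:,:,::-1],(800,600)))
where()"
```

```text
t 7.4 p [0.4633 0.0209 0.0273] F [-0.22  1.98  3.33] radius 0.1312 segno 6.92 yawerr_deg 0.8 yaw 44.1 tilt 4.37
to seg 1 tool mm [  4.6 -83.8 119.3]
to seg 7 tool mm [-2.9 -1.1 -1.8]
t 7.45 p [0.4634 0.0209 0.0273] F [0.16 2.23 2.49] radius 0.1312 segno 6.92 yawerr_deg 0.8 yaw 44.1 tilt 4.37
to seg 1 tool mm [  4.6 -83.8 119.3]
to seg 7 tool mm [-2.9 -1.1 -1.8]
```

View pics/s1.png

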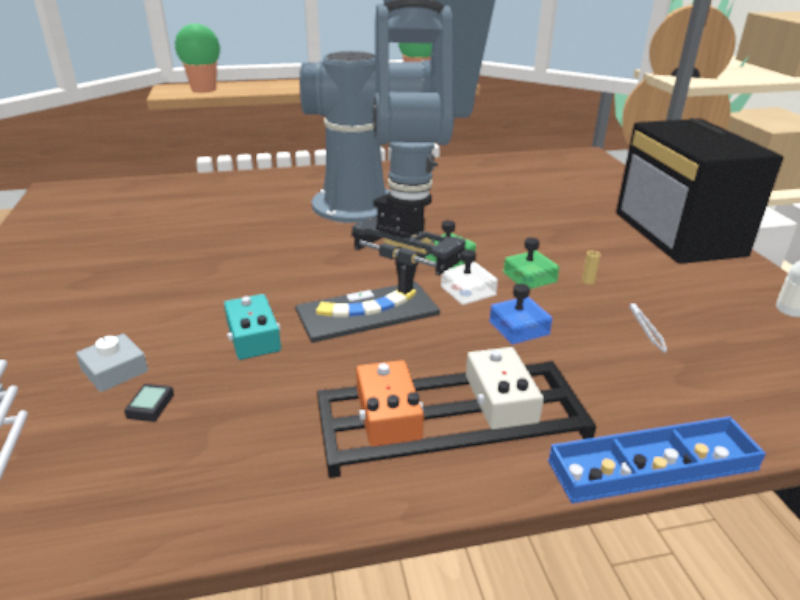

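The picture shows the fingertips on the far yellow block at about (405, 288). The teal pedal (252, 325), the pick box (469, 280) and everything else are where they were. I'll hand in.

```bash
python3 -c "
from rig import robot
print(robot.hand_in());o=robot.get_obs();print(o['time'],o['position'],o['ft_force'])"
```

```text
the job is handed in; nothing more can be done
None
the job is handed in; nothing more can be done
```

I ran the closed fingertips along the row from seg1, the yellow block beside the teal pedal, through all seven blocks to seg7. I handed the job in at about 7.5 s with the fingertips still resting on seg7.

- **Path:** at every check the fingertips were within about 2 mm of the row's 130 mm arc. They stayed 1.6–2.9 mm below the blocks' unpressed height.
- **Force:** the downward push read about 2–3.3 N, with one low reading of 1.2 N near seg5. The sensor noise is nearly 1 N, and the depth there was still 2 mm, so I took that reading as noise.
- **Last checks:** the fingertips were about 2 mm from seg7's centre, 2.7 mm down and steady over half a second. In the last picture the pedal, pick box and loose items looked unmoved and the lid shut, though I judged this by eye only.
- **Did not agree:**
  - The tool tilted gradually from 1° to about 4.4° during the run, and I did not correct it.
  - A sideways force of about 2 N was still on the tool at the end, probably friction.
  - The scene-camera fit was off by up to 3 px on the yellow blocks, so I used the top-camera fit. The wrist picture confirmed that one.

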